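Lock a carver's tail stop with a quarter-turn channel-nut bolt

TASK

Nip the carved leg on its holding rail: bring the green tail stop snug up against the flat end of the leg, and lock the stop there with the red-handled quarter-turn bolt from the wooden block. Drop the bolt's nut through the stop's oblong hole into the rail's slot, press it down under the lips against its spring, give it a quarter turn clockwise so it catches, then let it up and leave it clamping by itself. Go gently and by feel, never force the bolt or the leg, and leave the other tools where they are.

Things in the scene. Friction and masses are not known exactly. Their poses are not given: they have to be found in the camera images.
- track: Holding rail fixed on the bench: galvanised strut, 41 wide, 21 high, from x = -205 to 275, with an open slot along the middle of its top. Origin on the bench, mid-width; x runs along the slot towards the leg and the fixed green head stop, z up. Two wooden cradles up to z = 61, at x = 24 and 150, carry the leg.
- slot (a point): A point on the middle line of the rail's slot, level with the rail's top (21 above the bench); axes as the rail's. The slot is 22 wide between lips 7.5 deep; beneath the lips the channel is 36 wide and 11 high down to its floor. The bolt's nut, 7.5 thick, turns only wholly below the lips, so it has 3.5 of room there.
- stop: Green steel tail stop, an angle lying loose on the rail (0.4 to 0.65 kg), sliding along it. Origin on the foot's underside (the rail's top) at the middle of its oblong hole; x points along the rail to the leg, z up. Foot 8 thick, 56 wide, x = -43 to 67; upright plate x = 59 to 67, 75 high; rubber face at x = 70. Tongues in the rail's slot guide it, with under 2 of play.
- stop_hole (a point): Middle of the stop's oblong hole, on the foot's upper face (29 above the bench). The hole goes through, 40 long (stop's x) and 24 wide (y).
- leg: Carved wooden leg, 245 long, 0.5 to 0.8 kg, loose in its cradles, its ball end at the head stop. Origin at the middle of its flat square end (46 x 46), 62 above the bench, top at 85; x along the leg, away from the tail stop. At the start 12 to 35 are open between flat end and rubber face; they touch when the leg's origin is 70 ahead (x) of the stop's.
- bolt: Quarter-turn bolt, 0.23 kg, red T-handle, hanging by its washer on the wooden block. Origin on its axis at the washer's underside, spring at rest; z up, x along handle and nut. Washer 46 across. Nut 34.4 long (x), 19 wide, 7.5 thick; its underside is 13 to 20 below the washer's, different each time and out of sight. It turns clockwise only, to a stop about 5 degrees past crosswise.
- bolt_grip (a point): Middle of the bolt's red handle, on its axis, 53 above the bolt's origin. The handle is a bar 70 long (bolt's x), 16 thick (y) and 30 high (z = 38 to 68 from the bolt's origin); below it only the spring, 19 across.
- washer (a joint): How far the bolt's spring is compressed, m: 7 N at rest (0), 0.9 N more per mm, at most 0.016. With the washer just on the stop the nut is in the slot and cannot turn; pressing the handle 3 to 10 mm further down brings it just clear below the lips, 3.5 mm more puts it on the channel's floor. Caught and let up it reads 0.003 to 0.010.
- rack: Wooden block fixed on the bench, 75 (x) x 170 (y) x 40 high, with two wells at y = 45 and -45: one holds the red bolt, the other a plain bolt with a black star knob (not wanted). Origin at the middle of its underside; the red handle lies along the block's x within 4 degrees.
- knob_bolt: Plain bolt with black star knob, 38 high over the block, in the block's other well. Origin at its washer's underside. Leave it alone.
- gouge_a: Carving gouge, 245 long, lying on the bench; origin at the front of its dark wooden handle.
- gouge_b: Carving gouge with light wooden handle, lying on the bench; origin at the front of its handle.
- gouge_c: Carving gouge with brown wooden handle, lying on the bench; origin at the front of its handle.
- mallet: Round dark wooden mallet standing on its head, 215 tall, 86 across; origin at the middle of its underside.
- sanding_block: Cork sanding block 100 x 60 x 31; origin at the middle of its underside.
- glue: White glue bottle, 150 tall, 56 across; origin at the middle of its underside.
- rosette: Carved wooden rosette tile 90 x 90 x 25; origin at the middle of its underside.
Mind the look-alikes: they are no part of the job. Leave any purple look-alike of the bolt alone.

How it is judged:
On the way, in this order (a step that is already met when the one before it is completed fails the run):
1. the bolt's nut is down through the stop's hole in the rail's slot, lying along it, the washer at most 4 mm off the stop (z of bolt in the frame of stop_hole below 0.004 m and horizontal distance between bolt and stop_hole below 0.016 m and angle between the x axis of bolt and the x axis of track, either way round below 0.25 rad and angle between bolt's own z axis and vertical below 0.12 rad), for 0.1 s.
2. the pressed-down bolt has been turned about a quarter turn, within 20 degrees of crosswise, in the same hole (angle between the x axis of bolt and the x axis of track, either way round above 1.22 rad and value of joint washer above 0.002 m and horizontal distance between bolt and stop_hole below 0.016 m), for 0.1 s.
At the end, for the whole second after the job is handed in: Bolt released, at rest, upright (7 deg) in the stop's hole, within 20 deg of crosswise to the rail, spring compressed over 2 mm, nut pulling up on the rail with over 4 N; stop flat on the rail, its rubber face within 3 mm of the leg's end; leg level in its cradles (all of step 2 and contact force between bolt and track above 4 N and angle between bolt's own z axis and vertical below 0.12 rad and x of leg in the frame of stop below 0.073 m and angle between stop's own z axis and vertical below 0.05 rad and angle between leg's own z axis and vertical below 0.1 rad and linear speed of each of bolt, stop below 0.01 m/s); the robot touches nothing.
It fails at once if the bolt was forced: more than 40 N between it and the rail (contact force between bolt and track above 40 N).
It fails at once if the bolt was forced: more than 40 N between it and the stop (contact force between bolt and stop above 40 N).
It fails at once if the leg was rammed: more than 35 N between the stop and the leg (contact force between stop and leg above 35 N).
It fails at once if the leg was shoved more than 12 mm from its place (distance of leg from where it was at the start of the episode above 0.012 m).
It fails at once if another tool or the star-knob bolt was moved by more than 20 mm (distance of any of knob_bolt, gouge_a, gouge_b, gouge_c, mallet, sanding_block, glue, rosette from where it was at the start of the episode above 0.02 m).
It also fails if it takes over 58 s, if anything falls off the work surface, if the arm or the gripper's body presses on something with over 40 N, if the wrist force passes 120 N, or if a joint passes its speed limit or range.

ROBOT

A 6-joint arm with a two-finger parallel gripper is mounted at the origin on the work surface. World frame = base frame: x ahead of the robot, y to its left, z up, the work surface at z = 0. Lengths are in m, angles in rad, forces in N, time in s.
With the tool pointing down it reaches from about 0.3 to 0.775 m from the base axis. Payload 14.6 kg.
Tool frame: the origin (TCP) lies at the centre of the arm's flange, where the gripper is bolted on; the fingertips stand 199 mm ahead of it and the grasp point (between the pads) lies ctrl.tcp_to_grasp ahead of it (ctrl.tcp_to_grasp is the distance from the TCP to the grasp point, in m); z points along the fingers, y is the line along which they close (so a half turn about z gives the same grasp; the last joint's range is limited). The gripper opens to 94 mm and grips with 3 to 60 N. Pads are 16 mm wide; open, the fingers measure 119 mm over their backs; the gripper's body (75 mm by 177 mm) begins 78 mm behind the grasp point.
Start: joints at [-1.245, 0.3, 1.521, -0, 1.321, -0.067], TCP at [0.211, -0.508, 0.405] pointing down, gripper open.
Joint ranges: [-3.03, 3.03], [-0.79, 2.21], [0.23, 2.52], [-1.04, 4.18], [0, 3.07], [-2.55, 2.55]. Speed limits (rad/s): [2.22, 2.22, 2.57, 3.14, 3.14, 3.14].

INTERFACE

Orientations are given as [roll, pitch, yaw] about the fixed x, y, z axes, in that order (R = Rz(yaw) Ry(pitch) Rx(roll)).
In Python, from station import ctrl gives the robot as it stands. The module is installed in compiled form; this text tells all that it offers.
- The arm moves only by the shell command python3 -m jog 'ROWS' [OPENING] [FORCE]. ROWS is JSON, a list of rows, each a list of 6 numbers: the shift along the tool's x, y, z in cm, then the turn, a rotation vector about the tool's x, y, z in rad. In form: [[tx, ty, tz, ax, ay, az], ...]. A call has 1 to 8 rows; each row is the pose to reach, as a shift and turn from the pose commanded when the call began, along the tool's axes at that moment; what a row does not reach only later rows make up. A row lasts 1/10 s, in which the tool goes at most 50 mm and 8.59 degrees, less where a joint would pass 70% of its speed; a pose out of reach is approached as far as the arm can. A call with a gripper value outside its range is refused whole. OPENING is the opening in per cent of the stroke, from 0 (shut) to 100 (fully open), set as the call begins (- or left out, the last holds). The fingers move at their own pace and stop on an object; FORCE is the grip in N (left out, the last holds). Time passes only in rows, so rows that repeat a pose let the fingers close. It gives the time, the measured TCP pose, the force, the opening and the grip force at its end, in the units of the state.
- ctrl.get_obs(): the state, without advancing time (a new reading comes with each control period).
- ctrl.camera(name): name is "scene" or "top" or "wrist"; returns a dict with "img" (400x640x3 uint8, blue, green, red), "intrinsics" (3x3 intrinsics, pixels), "R" (3x3) and "t" (3): a world point X has camera coordinates R X + t. Camera axes: x right, y down, z forward; pixel columns grow to the right and rows downward; lengths in m; the calibration is good to about 2 mm. A picture is of the moment at which its call begins. There is no depth.
- ctrl.hand_in(): hands the job in; it is judged then, once.
The state is a dict: "time_s": time; "qpos": joint angles; "joint_vel": joint speeds; "tau": joint torques, N m; "ee_pos": TCP position; "eef_rot": TCP orientation; "force": force on the tool from outside, world axes, zero at the start; "moment": the same for the moment, N m; "grip_width": finger opening in m; "grip_force": force on a finger pad.
Only numpy, scipy, OpenCV 4.12 (cv2) and the standard library are available. Lean on these libraries where they do the work, as an engineer would, in place of code of your own. Each camera call takes 0.05 s, during which the arm holds its last target. There are 200 camera calls.

## Working session

There is one attempt and no reset: what is moved stays moved. The work goes in short steps, Python scripts to look and compute and a shell command to move; the robot and the scene stay as the last step left them, time stands still between calls to the robot, and variables do not carry over. Pictures are saved under pics/ and viewed, at most 10 in all, crops included, and the job is handed in when it is done.

```bash
mkdir -p pics
cat > h.py <<'E'
import numpy as np, cv2, json
from station import ctrl
from scipy.spatial.transform import Rotation as Ro
def snap(n,f):
    c=ctrl.camera(n); cv2.imwrite(f'pics/{f}.png',c['img'])
    np.savez(f'pics/{f}.npz',K=c['intrinsics'],R=c['R'],t=c['t']); return c
def ray(f,u,v,z):
    d=np.load(f'pics/{f}.npz'); K,R,t=d['K'],d['R'],d['t']
    C=-R.T@t; r=R.T@np.linalg.solve(K,[u,v,1.]); return C+r*(z-C[2])/r[2]
def proj(f,X):
    d=np.load(f'pics/{f}.npz'); p=d['K']@(d['R']@np.array(X)+d['t']); return p[:2]/p[2]
E
python3 - <<'E'
from h import *
snap('top','top0');snap('scene','sc0')
o=ctrl.get_obs();print(o,ctrl.tcp_to_grasp)
for f in('top0','sc0'):
    d=np.load(f'pics/{f}.npz');print(d['K'],-d['R'].T@d['t'],d['R'])
E
```

```text
{'time_s': 0.1, 'qpos': array([-1.24460782e+00,  3.00386680e-01,  1.52152274e+00, -2.36534241e-05,
        1.32067904e+00, -6.66129142e-02]), 'joint_vel': array([ 0.00097806, -0.00105583, -0.00207585,  0.00052676,  0.00060602,
       -0.00040435]), 'tau': array([ 6.58025729e-04, -5.32650483e+01, -3.53287375e+01,  7.09647057e-02,
        2.34569359e-02, -6.39687300e-05]), 'ee_pos': array([ 0.21050625, -0.50808459,  0.40415721]), 'eef_rot': array([-3.14059753e+00, -4.34237842e-05,  3.92807262e-01]), 'force': array([ 0.67835426,  0.34626328, -0.28464775]), 'moment': array([ 0.06098076,  0.00583722, -0.03594274]), 'grip_force': 0.0, 'grip_width': 0.09379135207056101} 0.1804
[[381.84542441   0.         321.12762508]
 [  0.         381.84542441 202.29707578]
 [  0.           0.           1.        ]] [ 0.46623196 -0.08401152  1.02778527] [[ 2.30114109e-02 -9.99735195e-01 -1.21457288e-04]
 [-9.94871890e-01 -2.28875007e-02 -9.85194657e-02]
 [ 9.84905974e-02  2.38790635e-03 -9.95135117e-01]]
[[393.90896672   0.         310.33180468]
 [  0.         393.90896672 199.29219739]
 [  0.           0.           1.        ]] [ 1.25865249 -0.06752793  0.82003943] [[-5.63579269e-02  9.98410589e-01 -2.84149705e-04]
 [ 7.35664394e-01  4.13341080e-02 -6.76083864e-01]
 [-6.74997544e-01 -3.83117238e-02 -7.36824625e-01]]
```

View pics/top0.png

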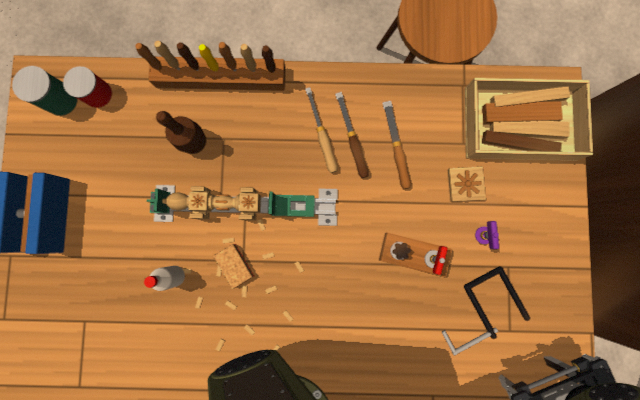

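View pics/sc0.png

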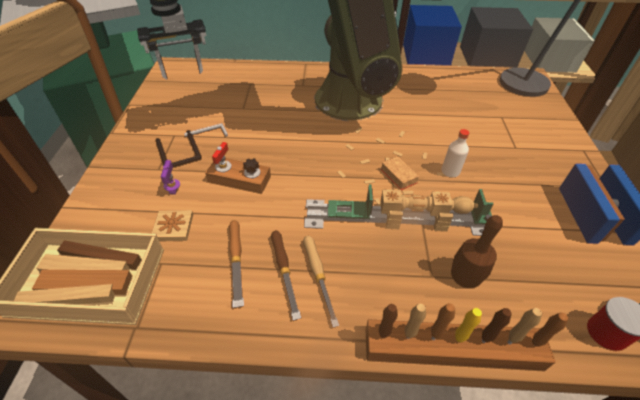

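Run:
```python
from h import *
a=cv2.imread('pics/top0.png')
A=cv2.resize(a[180:230,140:350],None,fx=3.8,fy=3.8,interpolation=cv2.INTER_CUBIC)
B=cv2.resize(a[225:285,370:510],None,fx=5.5,fy=5.5,interpolation=cv2.INTER_CUBIC)
im=np.zeros((530,798,3),np.uint8); im[:A.shape[0],:A.shape[1]]=A; im[195:195+B.shape[0],:B.shape[1]]=B
cv2.imwrite('pics/c1.png',im)
```

```text
(no output)
```

View pics/c1.png

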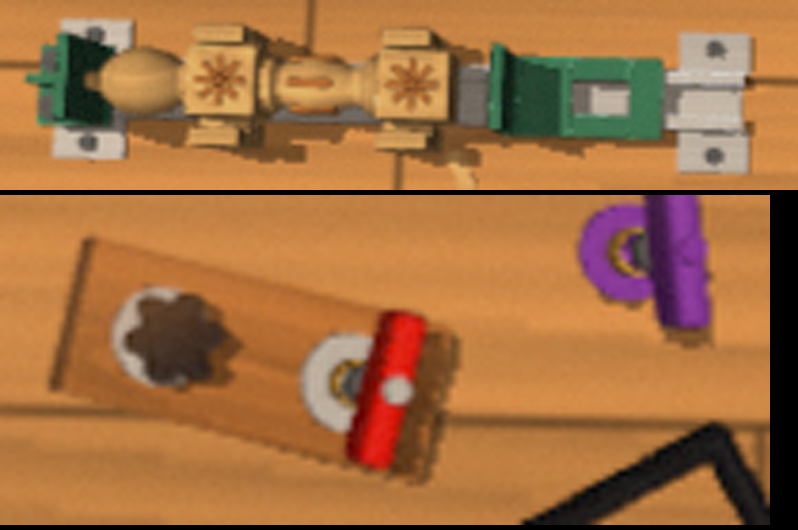

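Run:
```python
from h import *
A=lambda u,v:(140+u/3.8,180+v/3.8)
B=lambda u,v:(370+u/5.5,225+(v-195)/5.5)
P=lambda n,uv,z:print(n,np.round(ray('top0',*uv,z),4))
for q in((572,80),(632,80),(632,118),(572,118),(602,99)):P('hole',A(*q),.029)
for q in((663,60),(660,138)):P('foot end corner',A(*q),.029)
P('railend',A(744,101),.021)
for q in((495,45),(495,133)):P('plate top',A(*q),.104)
for q in((450,55),(447,120)):P('leg end top',A(*q),.085)
for q in((212,80),(412,83)):P('rosettes on leg',A(*q),.085)
P('hand',B(387,390),.108)
for q in((404,316),(371,467)):P('hand ends',B(*q),.108)
P('washer',B(347,384),.042);P('washL',B(302,382),.042)
for q in((90,238),(52,388)):P('rack end',B(*q),.04)
```

```text
hole [ 0.5665 -0.0011  0.029 ]
hole [ 0.5675 -0.0426  0.029 ]
hole [ 0.5411 -0.0433  0.029 ]
hole [ 0.5402 -0.0019  0.029 ]
hole [ 0.5538 -0.0222  0.029 ]
foot end corner [ 0.5819 -0.0637  0.029 ]
foot end corner [ 0.5278 -0.063   0.029 ]
railend [ 0.5554 -0.1207  0.021 ]
plate top [0.5804 0.0428 0.104 ]
plate top [0.5239 0.0407 0.104 ]
leg end top [0.5755 0.0746 0.085 ]
leg end top [0.5328 0.0748 0.085 ]
rosettes on leg [0.5555 0.2293 0.085 ]
rosettes on leg [0.5565 0.0986 0.085 ]
hand [ 0.4245 -0.3693  0.108 ]
hand ends [ 0.4565 -0.3769  0.108 ]
hand ends [ 0.3914 -0.3621  0.108 ]
washer [ 0.4238 -0.3712  0.042 ]
washL [ 0.4243 -0.3503  0.042 ]
rack end [ 0.4888 -0.2517  0.04  ]
rack end [ 0.4187 -0.2344  0.04  ]
```

```bash
cat >> h.py <<'E'
def go(x,y,z,yaw):
    """tool-frame shift (cm) and turn from the measured pose to a tool-down pose"""
    o=ctrl.get_obs(); R0=Ro.from_euler('xyz',o['eef_rot']); R1=Ro.from_euler('xyz',[np.pi,0,yaw])
    print(np.round(R0.inv().apply(np.array([x,y,z])-o['ee_pos'])*100,2), np.round((R0.inv()*R1).as_rotvec(),3))
E
python3 -c "
from h import *
go(.554,.005,.40,1.571)"
```

```text
[ 51.37 -34.25   0.45] [-1.000e-03 -1.000e-03 -1.178e+00]
```

```bash
python3 -m jog '[[5,-3.3,0,0,0,-0.14],[10,-6.6,0,0,0,-0.28],[14,-9.6,0,0,0,-0.42],[18,-12.5,0,0,0,-0.56],[22,-15,0,0,0,-0.7],[26,-18,0,0,0,-0.84],[30,-20.5,0,0,0,-0.98],[34,-23,0,0,0,-1.1]]' 0 20
python3 -c "
from h import *
go(.554,.005,.40,1.571)"
```

```text
time_s: 0.9
ee_pos: [0.4311, -0.1722, 0.4047]
eef_rot: [3.142, 0.0, 1.498]
force: [0.6, -1.0, 0.0]
grip_width: 0.0336
grip_force: 0.0
[18.56 10.98  0.47] [ 0.     0.    -0.073]
```

```bash
python3 -m jog '[[4,2.4,0,0,0,-0.073],[8,4.8,0,0,0,-0.073],[12,7.2,1,0,0,-0.073],[16,9.5,3,0,0,-0.073],[18,11,6,0,0,-0.073],[18,11,10,0,0,-0.073],[18,11,13,0,0,-0.073],[18,11,14,0,0,-0.073]]'
python3 - <<'E'
from h import *
o=ctrl.get_obs();print(o['ee_pos'],o['eef_rot'],o['grip_width'])
snap('wrist','w1')
d=np.load('pics/w1.npz');print(-d['R'].T@d['t'],d['R'])
E
```

```text
time_s: 1.7
ee_pos: [0.5535, -0.003, 0.2614]
eef_rot: [-3.136, -0.0, 1.566]
force: [0.0, 0.0, -0.4]
grip_width: 0.0002
grip_force: 0.0
[ 0.55353424 -0.00302489  0.26139744] [-3.13638080e+00 -3.35108522e-04  1.56615414e+00] 0.00021185584358196166
[0.55338    0.07073075 0.24053298] [[ 0.99997931 -0.0042706  -0.00481064]
 [-0.00291288 -0.96738538  0.25329239]
 [-0.00573545 -0.25327314 -0.96737781]]
```

View pics/w1.png

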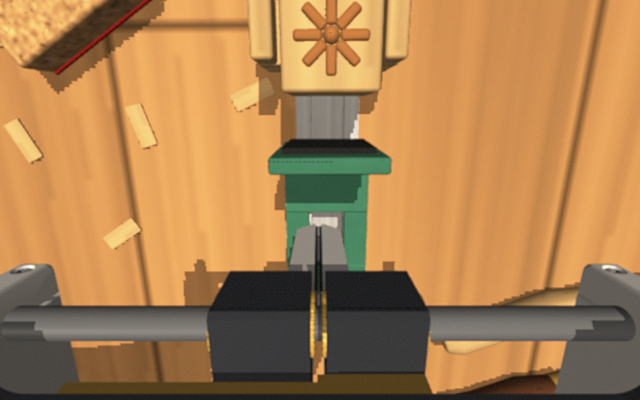

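Run:
```python
from h import *
P=lambda n,u,v,z:print(n,np.round(ray('w1',u,v,z),4))
P('leg',282,92,.085);P('leg',383,92,.085)
P('plate inner top',268,173,.104);P('plate inner top',391,173,.104);P('plate outer',285,140,.104)
P('rail L',297,115,.021);P('rail R',358,115,.021)
P('foot L',287,215,.029);P('foot R',366,215,.029);P('hole far edge',309,213,.029);P('hole far edge',342,213,.029)
```

```text
leg [0.5362 0.0785 0.085 ]
leg [0.5822 0.0783 0.085 ]
plate inner top [0.5313 0.0447 0.104 ]
plate inner top [0.5836 0.0445 0.104 ]
plate outer [0.539  0.0585 0.104 ]
rail L [0.5385 0.0673 0.021 ]
rail R [0.5784 0.0671 0.021 ]
foot L [0.5309 0.0012 0.029 ]
foot R [0.5847 0.001  0.029 ]
hole far edge [0.5459 0.0026 0.029 ]
hole far edge [0.5684 0.0025 0.029 ]
```

```bash
python3 -m jog '[[0.5,0,0.8,0,0,0],[1,-0.1,1.7,0,0,0],[1.5,-0.2,1.7,0,0,0],[2,-0.2,1.7,0,0,0],[2.4,-0.2,1.7,0,0,0],[2.8,-0.2,1.7,0,0,0],[3.1,-0.2,1.7,0,0,0],[3.4,-0.2,1.7,0,0,0]]'
python3 - <<'E'
from h import *
print(proj('w1',[.5535,-.003,.0624]),proj('w1',[.5535,.005,.0624]))
E
```

```text
time_s: 2.55
ee_pos: [0.5523, 0.031, 0.2478]
eef_rot: [3.141, 0.0, 1.566]
force: [0.8, 0.3, -0.2]
grip_width: 0.0005
grip_force: 0.0
[320.25613341 239.54373364] [320.22084831 226.67681933]
```

```bash
python3 -m jog '[[0.2,0.3,0.2,0,0,0],[0.4,0.3,0.2,0,0,0],[0.6,0.3,0.2,0,0,0],[0.8,0.3,0.2,0,0,0],[1.0,0.3,0.2,0,0,0],[1.2,0.3,0.2,0,0,0],[1.35,0.3,0.2,0,0,0],[1.5,0.3,0.2,0,0,0]]'
python3 - <<'E'
from h import *
snap('wrist','w2');cv2.imwrite('pics/w2c.png',cv2.resize(cv2.imread('pics/w2.png')[20:270,200:440],None,fx=2.4,fy=2.4,interpolation=cv2.INTER_CUBIC))
E
```

```text
time_s: 3.35
ee_pos: [0.5553, 0.0459, 0.2455]
eef_rot: [-3.141, -0.0, 1.566]
force: [-0.2, -2.2, -1.3]
grip_width: 0.0007
grip_force: 1.0
```

View pics/w2c.png

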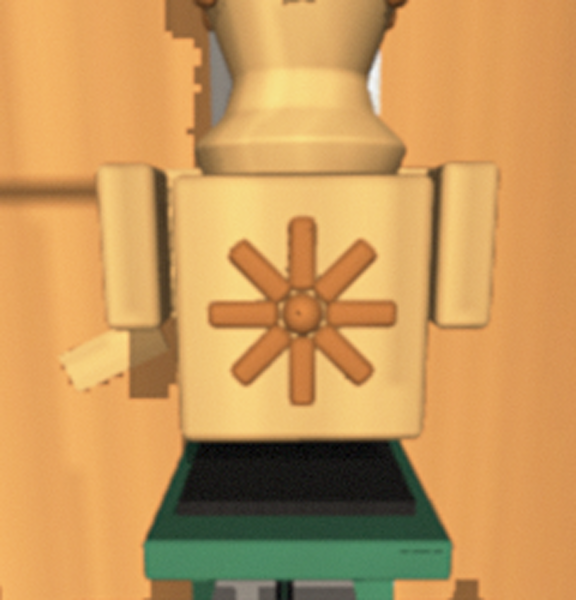

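Run:
```python
from h import *
P=lambda n,u,v,z:print(n,np.round(ray('w2',200+u/2.4,20+v/2.4,z),4))
P('leg',185,439,.085);P('leg',425,439,.085);P('legfar',175,175,.085);P('legfar',432,175,.085)
P('rosette',302,313,.085)
P('plate outer',152,541,.096);P('plate outer',448,541,.096);P('inner',146,578,.096);P('inner',451,578,.096)
P('rubber top',178,512,.09);P('foot',193,590,.029);P('foot',395,590,.029)
```

```text
leg [0.5369 0.0794 0.085 ]
leg [0.5815 0.0792 0.085 ]
legfar [0.5369 0.1263 0.085 ]
legfar [0.5807 0.1261 0.085 ]
rosette [0.5586 0.1027 0.085 ]
plate outer [0.5318 0.0638 0.096 ]
plate outer [0.5843 0.0635 0.096 ]
inner [0.5304 0.0566 0.096 ]
inner [0.5852 0.0564 0.096 ]
rubber top [0.5357 0.0669 0.09  ]
foot [0.5301 0.0201 0.029 ]
foot [0.5855 0.0199 0.029 ]
```

```bash
python3 -m jog '[[0.2,0.2,0,0,0,0],[0.4,0.2,0,0,0,0],[0.6,0.2,0,0,0,0],[0.75,0.2,0,0,0,0],[0.9,0.2,0,0,0,0],[1.0,0.2,0,0,0,0],[1.05,0.2,0,0,0,0],[1.1,0.2,0,0,0,0]]'; python3 -m jog '[[0.05,0,0,0,0,0],[0.1,0,0,0,0,0],[0.1,0,0,0,0,0]]'
```

```text
time_s: 4.2
ee_pos: [0.5574, 0.0567, 0.2457]
eef_rot: [3.142, 0.0, 1.566]
force: [-0.7, -2.1, -0.6]
grip_width: 0.0003
grip_force: 1.3
time_s: 4.5
ee_pos: [0.5575, 0.0577, 0.2457]
eef_rot: [-3.142, -0.0, 1.566]
force: [0.1, -1.8, -0.7]
grip_width: 0.0005
grip_force: 1.0
```

```bash
for i in 1 2 3; do python3 -m jog '[[0.05,0,0,0,0,0],[0.1,0,0,0,0,0],[0.1,0,0,0,0,0]]' | grep -E 'ee_pos|^force'; done
```

```text
ee_pos: [0.5575, 0.0585, 0.2457]
force: [-0.7, -5.0, 0.7]
ee_pos: [0.5575, 0.0589, 0.2457]
force: [-1.0, -11.2, -0.4]
ee_pos: [0.5575, 0.0592, 0.2457]
force: [-2.4, -18.4, 1.7]
```

```bash
python3 -m jog '[[-0.5,0,0,0,0,0],[-1.5,0,-1,0,0,0],[-3.5,0,-5,0,0,0],[-5.5,0,-9,0,0,0],[-7.5,0,-13,0,0,0],[-7.9,0,-13,0,0,0],[-7.9,0,-13,0,0,0]]'
python3 - <<'E'
from h import *
snap('wrist','w3');
a=cv2.imread('pics/w3.png');print(proj('w3',[.557,.01,.029]),proj('w3',[.557,.057,.029]))
u,v=proj('w3',[.557,.01,.029]).astype(int)
c=a[max(0,v-100):v+60,u-90:u+90];print(u-90,max(0,v-100));cv2.imwrite('pics/w3c.png',cv2.resize(c,None,fx=3.7,fy=3.7,interpolation=cv2.INTER_CUBIC))
E
```

```text
time_s: 6.1
ee_pos: [0.5568, -0.019, 0.3765]
eef_rot: [3.14, -0.0, 1.565]
force: [0.5, 0.1, -0.4]
grip_width: 0.0003
grip_force: 0.0
[317.66305124 155.55099087] [317.37340847 107.09857669]
227 55
```

View pics/w3c.png

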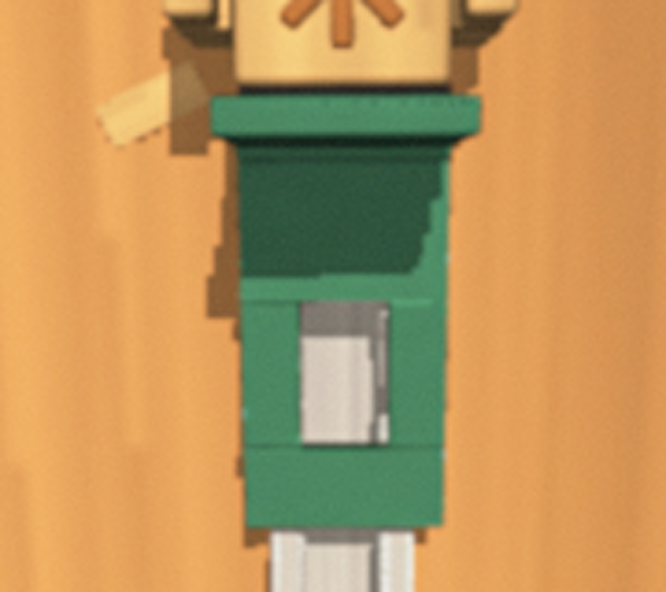

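Run:
```python
from h import *
P=lambda n,u,v,z:print(n,np.round(ray('w3',227+u/3.7,55+v/3.7,z),4))
P('holeTL',301,301,.029);P('holeTR',389,301,.029);P('holeBL',301,443,.029);P('holeBR',389,443,.029);P('c',345,372,.029)
P('footBL',246,525,.029);P('footBR',443,525,.029);P('railL',271,560,.021);P('railR',414,560,.021);P('slotL',303,560,.021);P('slotR',380,560,.021)
P('plate in',212,136,.096);P('leg',238,82,.085);P('leg',450,82,.085)
go(.424,-.370,.36,-.223)
```

```text
holeTL [0.5479 0.0291 0.029 ]
holeTR [0.5714 0.029  0.029 ]
holeBL [ 0.5474 -0.0095  0.029 ]
holeBR [ 0.5716 -0.0097  0.029 ]
c [0.5596 0.01   0.029 ]
footBL [ 0.5317 -0.0328  0.029 ]
footBR [ 0.5869 -0.0332  0.029 ]
railL [ 0.538  -0.0455  0.021 ]
railR [ 0.5794 -0.0458  0.021 ]
slotL [ 0.5473 -0.0456  0.021 ]
slotR [ 0.5696 -0.0457  0.021 ]
plate in [0.5319 0.068  0.096 ]
leg [0.5367 0.0794 0.085 ]
leg [0.5816 0.0792 0.085 ]
[-35.23 -13.09   1.52] [-1.000e-03  0.000e+00  1.788e+00]
```

```bash
python3 -m jog '[[-3,-1,0,0,0,0.14],[-6,-2,0,0,0,0.28],[-9,-3,0,0,0,0.42],[-12,-4,0,0,0,0.56],[-15,-5,0,0,0,0.7],[-18,-6,0,0,0,0.84],[-21,-7,0,0,0,0.98],[-24,-8,0,0,0,1.12]]' 50 20
python3 -c "
from h import *
go(.424,-.370,.36,-.223)"
```

```text
time_s: 6.95
ee_pos: [0.4756, -0.2584, 0.3742]
eef_rot: [-3.139, 0.001, 0.441]
force: [0.5, -0.9, -0.1]
grip_width: 0.0471
grip_force: 0.0
[-9.42  7.9   1.41] [-0.002  0.002  0.664]
```

```bash
python3 -m jog '[[-2,2,0.4,0,0,0.14],[-4,4,0.8,0,0,0.28],[-6,6,1.2,0,0,0.42],[-8,7.5,1.4,0,0,0.56],[-9.4,7.9,1.4,0,0,0.664],[-9.4,7.9,1.4,0,0,0.664],[-9.4,7.9,1.4,0,0,0.664]]'
python3 - <<'E'
from h import *
snap('wrist','w4');o=ctrl.get_obs();R=Ro.from_euler('xyz',o['eef_rot']).as_matrix()
print(proj('w4',[.424,-.37,.108]),[proj('w4',o['ee_pos']+R@[0,s*.0235,.199]) for s in(1,-1)])
cv2.imwrite('pics/w4c.png',cv2.resize(cv2.imread('pics/w4.png')[60:320,160:480],None,fx=2.3,fy=2.3,interpolation=cv2.INTER_CUBIC))
E
```

```text
time_s: 7.65
ee_pos: [0.4255, -0.3691, 0.3608]
eef_rot: [-3.141, 0.001, -0.215]
force: [0.0, 0.7, 0.4]
grip_width: 0.0475
grip_force: 0.0
[320.09065883 212.32504146] [array([357.80070761, 238.70664635]), array([277.48287401, 238.64924862])]
```

View pics/w4c.png

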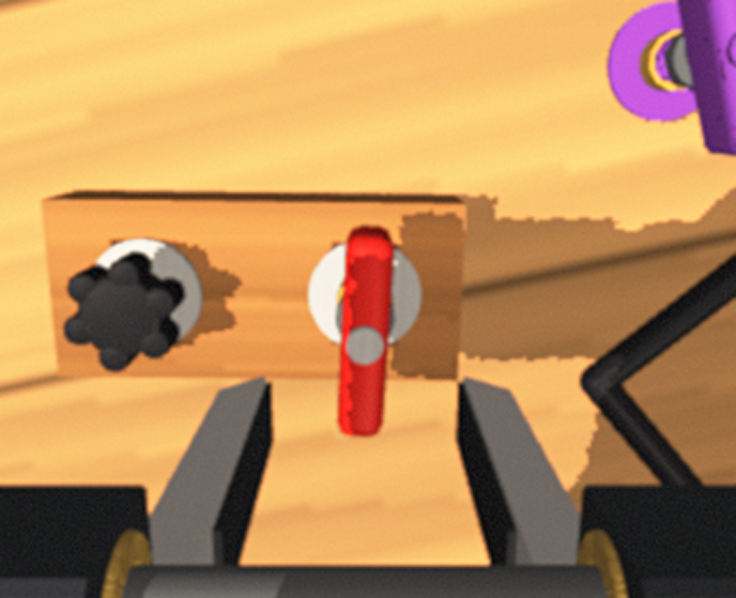

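Run:
```python
from h import *
P=lambda n,u,v,z:print(n,np.round(ray('w4',160+u/2.3,60+v/2.3,z),4))
P('axis',363.5,346,.108);P('far',369.5,233,.106);P('near',360,433,.106)
a=ray('w4',160+369.5/2.3,60+233/2.3,.106);b=ray('w4',160+360/2.3,60+433/2.3,.106);print((a+b)/2,np.arctan2(*(a-b)[1::-1]))
P('washer',364,294,.042);P('washer L',309,294,.042);P('R',420,294,.042)
o=ctrl.get_obs();R=Ro.from_euler('xyz',o['eef_rot']).as_matrix();print([proj('w4',o['ee_pos']+R@[0,s*.0235,.199])*2.3-[368,138] for s in(1,-1)])
```

```text
axis [ 0.4258 -0.3688  0.108 ]
far [ 0.4611 -0.3784  0.106 ]
near [ 0.3953 -0.361   0.106 ]
[ 0.4282205  -0.36970964  0.106     ] -0.2595009588988391
washer [ 0.4271 -0.3691  0.042 ]
washer L [ 0.4318 -0.3472  0.042 ]
R [ 0.4222 -0.3915  0.042 ]
[array([454.94162751, 411.02528661]), array([270.21061022, 410.89327182])]
```

```bash
python3 -c "
from h import *
go(.427,-.3695,.2734,-.257)"
```

```text
[0.14 0.04 8.76] [-0.001  0.001  0.043]
```

```bash
python3 -m jog '[[0.15,0,3,0,0,0.043],[0.15,0,5.5,0,0,0.043],[0.15,0,7.5,0,0,0.043],[0.15,0,8.4,0,0,0.043],[0.15,0,8.75,0,0,0.043],[0.15,0,8.75,0,0,0.043]]'; python3 -m jog '[[0,0,0,0,0,0],[0,0,0,0,0,0],[0,0,0,0,0,0],[0,0,0,0,0,0],[0,0,0,0,0,0],[0,0,0,0,0,0],[0,0,0,0,0,0],[0,0,0,0,0,0]]' 0 60
```

```text
time_s: 8.3
ee_pos: [0.4269, -0.3698, 0.2745]
eef_rot: [3.142, -0.0, -0.26]
force: [0.4, -1.0, -0.2]
grip_width: 0.0471
grip_force: 0.0
time_s: 9.1
ee_pos: [0.4266, -0.37, 0.2742]
eef_rot: [3.142, -0.0, -0.261]
force: [-0.6, 1.6, 2.1]
grip_width: 0.0157
grip_force: 60.0
```

```bash
python3 -m jog '[[0,0,-0.5,0,0,0],[0,0,-1.5,0,0,0],[0,0,-3,0,0,0],[0,0,-5,0,0,0],[0,0,-7,0,0,0],[0,0,-9,0,0,0],[0,0,-9,0,0,0]]'
python3 - <<'E'
from h import *
snap('wrist','w5');o=ctrl.get_obs();print(o['moment'])
cv2.imwrite('pics/w5c.png',cv2.resize(cv2.imread('pics/w5.png')[60:320,160:480],None,fx=2.3,fy=2.3,interpolation=cv2.INTER_CUBIC))
go(.559,.010,.35,1.571)
E
```

```text
time_s: 9.8
ee_pos: [0.4267, -0.3701, 0.3672]
eef_rot: [3.139, -0.004, -0.261]
force: [-0.1, -0.6, -3.1]
grip_width: 0.0156
grip_force: 60.0
[ 0.12909214 -0.00170858 -0.02624677]
[  2.98 -40.13   1.48] [ 0.003 -0.    -1.832]
```

View pics/w5c.png

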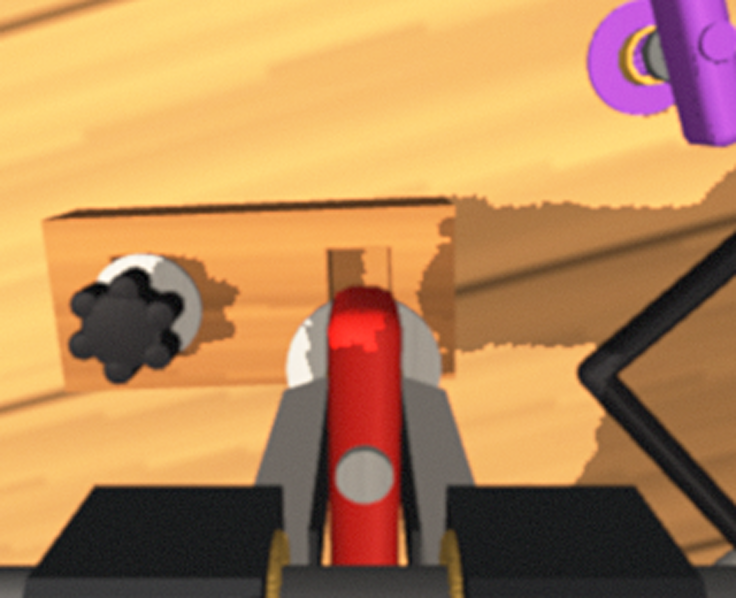

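```bash
python3 - <<'E'
from h import *
p=ray('w5',160+364/2.3,60+475/2.3,.2018);o=ctrl.get_obs();R=Ro.from_euler('xyz',o['eef_rot'])
print(p,R.inv().apply(p-o['ee_pos']))
for z in (.1868-.053,.1868-.050):
  q=ray('w5',160+364/2.3,60+372/2.3,z);print(q, R.inv().apply(q-o['ee_pos']))
E
python3 -m jog '[[0.4,-5,0,0,0,-0.14],[0.8,-10,0,0,0,-0.28],[1.2,-15,0,0,0,-0.42],[1.6,-20,0,0,0,-0.56],[2,-24,0,0,0,-0.7],[2.4,-28,0,0,0,-0.84],[2.7,-32,0,0,0,-0.98],[2.9,-35,0,0,0,-1.12]]'
python3 -c "
from h import *
go(.559,.010,.35,1.571)"
```

```text
[ 0.42664699 -0.37077257  0.2018    ] [-6.44020139e-05  5.38531768e-04  1.63474401e-01]
[ 0.42590294 -0.37067039  0.1338    ] [-0.00095245  0.00054945  0.23147275]
[ 0.42691729 -0.37093674  0.1368    ] [1.02575124e-04 5.48451472e-04 2.28474955e-01]
time_s: 10.65
ee_pos: [0.5453, -0.0372, 0.3629]
eef_rot: [-3.14, 0.001, 0.866]
force: [-0.3, -0.8, -1.9]
grip_width: 0.0154
grip_force: 60.0
[ 4.48 -2.01  1.29] [-0.002  0.    -0.705]
```

```bash
python3 -m jog '[[1,-0.5,0,0,0,-0.14],[2,-1,0,0,0,-0.28],[3,-1.5,0,0,0,-0.42],[4,-1.9,1.3,0,0,-0.56],[4.5,-2,3,0,0,-0.705],[4.5,-2,5,0,0,-0.705],[4.5,-2,6,0,0,-0.705],[4.5,-2,6.3,0,0,-0.705]]'
python3 - <<'E'
from h import *
snap('wrist','w6');snap('scene','s6')
cv2.imwrite('pics/c6.png',cv2.resize(np.hstack([cv2.imread('pics/w6.png')[40:240,220:420],cv2.imread('pics/s6.png')[110:310,290:490]]),None,fx=2,fy=2,interpolation=cv2.INTER_CUBIC))
go(.5588,.010,.30,1.571)
E
```

```text
time_s: 11.45
ee_pos: [0.559, 0.0077, 0.2995]
eef_rot: [-3.139, -0.0, 1.563]
force: [0.0, -0.7, -2.8]
grip_width: 0.0156
grip_force: 60.0
[ 0.24 -0.05  0.09] [-0.001 -0.    -0.008]
```

View pics/c6.png

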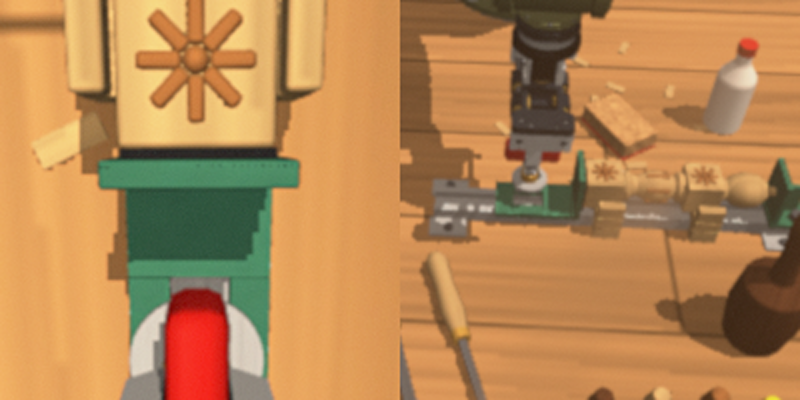

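```bash
python3 -m jog '[[0.2,0,0.4,0,0,0],[0.2,0,0.8,0,0,-0.008],[0.2,0,1.2,0,0,-0.008],[0.2,0,1.6,0,0,-0.008],[0.2,0,1.8,0,0,-0.008],[0.2,0,2.0,0,0,-0.008],[0.2,0,2.1,0,0,-0.008],[0.2,0,2.1,0,0,-0.008]]'; python3 -m jog '[[0,0,0.1,0,0,0],[0,0,0.2,0,0,0],[0,0,0.3,0,0,0],[0,0,0.4,0,0,0],[0,0,0.4,0,0,0]]'
```

```text
time_s: 12.35
ee_pos: [0.5593, 0.0098, 0.2801]
eef_rot: [-3.141, -0.0, 1.572]
force: [1.7, -0.2, -2.5]
grip_width: 0.0151
grip_force: 60.0
time_s: 12.85
ee_pos: [0.5592, 0.0098, 0.276]
eef_rot: [-3.141, -0.0, 1.572]
force: [-0.2, 0.6, -1.5]
grip_width: 0.0151
grip_force: 60.0
```

```bash
for i in 1 2 3; do python3 -m jog '[[0,0,0.1,0,0,0],[0,0,0.2,0,0,0],[0,0,0.3,0,0,0],[0,0,0.3,0,0,0]]'| grep -E 'ee_pos|^force'; done
```

```text
ee_pos: [0.5592, 0.0098, 0.273]
force: [-1.1, -0.5, -2.1]
ee_pos: [0.5592, 0.0098, 0.27]
force: [0.4, 0.3, -1.7]
ee_pos: [0.5592, 0.0098, 0.267]
force: [-0.3, -0.4, -2.0]
```

```bash
for i in 1 2 3; do python3 -m jog '[[0,0,0.1,0,0,0],[0,0,0.2,0,0,0],[0,0,0.2,0,0,0]]'| grep -E 'ee_pos|^force'; done
```

```text
ee_pos: [0.5592, 0.0098, 0.265]
force: [0.5, -0.4, -2.5]
ee_pos: [0.5593, 0.0098, 0.2633]
force: [-1.4, 0.1, -1.0]
ee_pos: [0.5593, 0.0098, 0.2616]
force: [-3.9, -0.7, 6.5]
```

```bash
for i in 1 2 3 4; do python3 -m jog '[[0,0,0.05,0,0,0],[0,0,0.1,0,0,0],[0,0,0.1,0,0,0]]'| grep -E 'ee_pos|^force'; done
```

```text
ee_pos: [0.5593, 0.0097, 0.2607]
force: [-3.8, 1.0, 6.6]
ee_pos: [0.5593, 0.0098, 0.2598]
force: [-4.6, 0.5, 8.3]
ee_pos: [0.5593, 0.0097, 0.2589]
force: [-4.1, -0.3, 9.6]
ee_pos: [0.5593, 0.0098, 0.2579]
force: [-5.6, -0.3, 9.7]
```

```bash
python3 -m jog '[[0,-0.05,0.05,0,0,0],[0,-0.05,0.1,0,0,0],[0,-0.05,0.1,0,0,0]]'| grep -E 'ee_pos|^force'; for i in 1 2 3; do python3 -m jog '[[0,0,0.05,0,0,0],[0,0,0.1,0,0,0],[0,0,0.1,0,0,0]]'| grep -E 'ee_pos|^force'; done
```

```text
ee_pos: [0.559, 0.0098, 0.2572]
force: [-2.4, -0.1, 10.8]
ee_pos: [0.559, 0.0097, 0.2563]
force: [-3.4, -0.3, 11.8]
ee_pos: [0.559, 0.0098, 0.2553]
force: [-4.0, -0.1, 12.4]
ee_pos: [0.559, 0.0098, 0.2544]
force: [-4.3, -0.1, 12.9]
```

```bash
for i in 1 2 3; do python3 -m jog '[[0,-0.02,0.05,0,0,0],[0,-0.02,0.1,0,0,0],[0,-0.02,0.1,0,0,0]]'| grep -E 'ee_pos|^force'; done
```

```text
ee_pos: [0.5589, 0.0097, 0.2536]
force: [-3.3, 1.1, 13.3]
ee_pos: [0.5588, 0.0098, 0.253]
force: [-4.8, 0.2, 17.7]
ee_pos: [0.5587, 0.0098, 0.253]
force: [-8.0, -0.0, 29.3]
```

```bash
python3 -m jog '[[0,0,-0.1,0,0,0],[0,0,-0.2,0,0,0],[0,0,-0.25,0,0,0],[0,0,-0.25,0,0,0]]'
```

```text
time_s: 18.65
ee_pos: [0.5586, 0.0098, 0.2543]
eef_rot: [3.138, 0.0, 1.572]
force: [-1.6, -0.1, 12.9]
grip_width: 0.0153
grip_force: 60.0
```

```bash
python3 -m jog '[[0,0,-0.05,0,0,0.05],[0,0,-0.05,0,0,0.1],[0,0,-0.05,0,0,0.15],[0,0,-0.05,0,0,0.2],[0,0,-0.05,0,0,0.25],[0,0,-0.05,0,0,0.3]]'; python3 -c "
from h import *;print(ctrl.get_obs()['moment'])"
```

```text
time_s: 19.25
ee_pos: [0.5588, 0.0097, 0.2548]
eef_rot: [3.138, -0.001, 1.27]
force: [-0.3, 0.1, 11.9]
grip_width: 0.0155
grip_force: 60.0
[0.03393693 0.03161981 0.14965275]
```

```bash
python3 -m jog '[[0,0,0,0,0,0.08],[0,0,0,0,0,0.16],[0,0,0,0,0,0.24],[0,0,0,0,0,0.32],[0,0,0,0,0,0.4],[0,0,0,0,0,0.48],[0,0,0,0,0,0.56],[0,0,0,0,0,0.64]]'; python3 -c "
from h import *;print(ctrl.get_obs()['moment'])"
```

```text
time_s: 20.05
ee_pos: [0.5586, 0.0098, 0.2547]
eef_rot: [3.14, -0.002, 0.629]
force: [-2.6, 1.6, 12.6]
grip_width: 0.0158
grip_force: 60.0
[0.2189123  0.4488772  0.14125229]
```

```bash
python3 -m jog '[[0,0,0,0,0,0.08],[0,0,0,0,0,0.16],[0,0,0,0,0,0.24],[0,0,0,0,0,0.32],[0,0,0,0,0,0.4],[0,0,0,0,0,0.48],[0,0,0,0,0,0.52]]'; python3 -c "
from h import *;print(ctrl.get_obs()['moment'])"
```

```text
time_s: 20.75
ee_pos: [0.5586, 0.0099, 0.2546]
eef_rot: [3.141, -0.003, 0.109]
force: [-1.8, 0.6, 12.8]
grip_width: 0.0153
grip_force: 60.0
[0.2549118  0.59859082 0.07463328]
```

```bash
python3 -m jog '[[0,0,0,0,0,0.04],[0,0,0,0,0,0.08],[0,0,0,0,0,0.12],[0,0,0,0,0,0.13],[0,0,0,0,0,0.13]]'; python3 -m jog '[[0,0,-0.05,0,0,0],[0,0,-0.1,0,0,0],[0,0,-0.15,0,0,0],[0,0,-0.2,0,0,0],[0,0,-0.2,0,0,0]]'
```

```text
time_s: 21.25
ee_pos: [0.5586, 0.0098, 0.2547]
eef_rot: [3.142, -0.003, -0.018]
force: [-1.7, 1.4, 13.4]
grip_width: 0.0153
grip_force: 60.0
time_s: 21.75
ee_pos: [0.5586, 0.0098, 0.2565]
eef_rot: [3.142, -0.003, -0.018]
force: [-0.1, 1.0, 10.3]
grip_width: 0.0155
grip_force: 60.0
```

```bash
for i in 1 2; do python3 -m jog '[[0,0,-0.05,0,0,0],[0,0,-0.1,0,0,0],[0,0,-0.1,0,0,0]]'| grep -E 'ee_pos|^force'; done
```

```text
ee_pos: [0.5585, 0.0098, 0.2566]
force: [4.3, 1.4, 2.4]
ee_pos: [0.5585, 0.0098, 0.2566]
force: [10.1, 0.2, -9.1]
```

```bash
python3 -m jog '[[0,0,0.05,0,0,0],[0,0,0.08,0,0,0],[0,0,0.08,0,0,0]]' | grep -E 'ee_pos|^force'; python3 -m jog '[[0,0,0,0,0,0],[0,0,0,0,0,0],[0,0,0,0,0,0],[0,0,0,0,0,0]]' 40 20
```

```text
ee_pos: [0.5585, 0.0098, 0.2566]
force: [5.3, 1.4, 1.0]
time_s: 23.05
ee_pos: [0.5581, 0.0097, 0.2562]
eef_rot: [3.142, 0.001, -0.018]
force: [0.0, 0.3, -0.1]
grip_width: 0.0376
grip_force: 0.0
```

Released; lift straight up and look.

```bash
python3 -m jog '[[0,0,-1,0,0,0],[0,0,-3,0,0,0],[0,0,-6,0,0,0],[0,0,-10,0,0,0],[0,0,-13,0,0,0],[-3,0,-13,0,0,0],[-5,0,-13,0,0,0],[-5,0,-13,0,0,0]]'
python3 - <<'E'
from h import *
snap('wrist','w7');snap('scene','s7')
cv2.imwrite('pics/c7.png',cv2.resize(np.hstack([cv2.imread('pics/w7.png')[20:280,200:460],cv2.resize(cv2.imread('pics/s7.png')[150:280,290:420],None,fx=2,fy=2)]),None,fx=1.5,fy=1.5,interpolation=cv2.INTER_CUBIC))
E
```

```text
time_s: 23.85
ee_pos: [0.5067, 0.0108, 0.3875]
eef_rot: [3.142, -0.001, -0.018]
force: [0.0, -0.2, 0.4]
grip_width: 0.0374
grip_force: 0.0
```

View pics/c7.png

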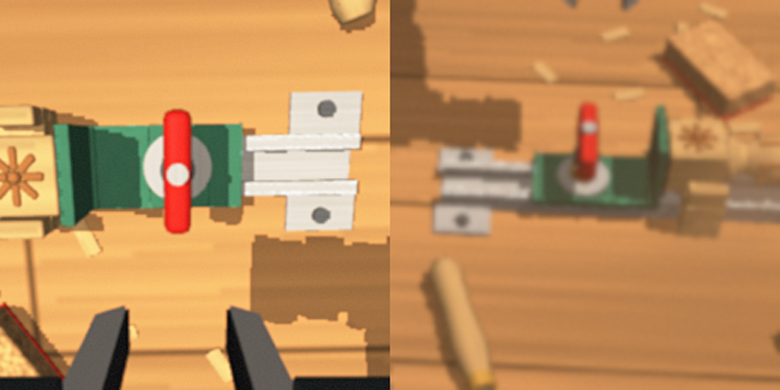

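```bash
python3 -c "
from h import *;print(ctrl.hand_in())"
```

```text
the job is handed in; nothing more can be done
None
```

The tail stop sits snug against the leg and is locked by the red bolt, which I turned crosswise and left clamping on its own. I handed the job in at about 24 s; the hand-in returned no verdict.

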